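Load the separator rack and hold the magazine pusher open

TASK

Get the pouch feeder ready for its changeover: lay the three loose white separator bars in the dark steel rack, sorted by length like the bar already there, the two long ones in the row with the wider spacing and the short one in the free place of the narrow row, each with both steel spigots down in the notches. Then pull the magazine's spring-return pusher back by its steel post until its pointer stands over the black mark on the white index block, and keep holding it there: finish while still gripping it, without letting go. Leave the tape roll, the scraper and the grey ink pad where they are.

Things in the scene. Friction and masses are not known exactly. Their poses are not given: they have to be found in the camera images.
- rack: fixed dark steel rack, base 190 x 130 x 6 mm, origin under its centre. Four 10 mm thick notched rails along its y: the -x pair, 54 mm apart inside, is the narrow row, the +x pair, 78 mm apart, the wide row. Each row has two places, 60 mm apart: facing notches 18 mm wide and deep. A bar lies along the rack's x, body between the rails, spigots in the notches; short ones fall through the wide row.
- short_a (a point): centre of the occupied place (rack +y side) of the rack's narrow row: the point where the bar's centre comes to lie, 32 mm above the table (bottom of the notches 27 mm, top of the rails 45 mm); x along the bar's length, y along the row, z up. bar_seated lies here from the start.
- short_b (a point): centre of the free place (rack -y side) of the rack's narrow row: the point where the bar's centre comes to lie, 32 mm above the table (bottom of the notches 27 mm, top of the rails 45 mm); x along the bar's length, y along the row, z up. 
- long_a (a point): centre of the +y place of the rack's wide row: the point where the bar's centre comes to lie, 32 mm above the table (bottom of the notches 27 mm, top of the rails 45 mm); x along the bar's length, y along the row, z up. Free.
- long_b (a point): centre of the -y place of the rack's wide row: the point where the bar's centre comes to lie, 32 mm above the table (bottom of the notches 27 mm, top of the rails 45 mm); x along the bar's length, y along the row, z up. Free.
- bar_1: long loose separator bar: white plastic block, 22 mm square section, 70 mm long, with a 10 mm round steel spigot sticking out 12 mm from the middle of each end (94 mm over all). Origin at its very centre (on the spigot axis), 11 mm above the table while it lies there; x along its length.
- bar_2: long loose separator bar: white plastic block, 22 mm square section, 70 mm long, with a 10 mm round steel spigot sticking out 12 mm from the middle of each end (94 mm over all). Origin at its very centre (on the spigot axis), 11 mm above the table while it lies there; x along its length. Same as bar_1; either goes in either place of the wide row.
- bar_3: short loose separator bar: white plastic block, 22 mm square section, 46 mm long, with a 10 mm round steel spigot sticking out 12 mm from the middle of each end (70 mm over all). Origin at its very centre (on the spigot axis), 11 mm above the table while it lies there; x along its length.
- bar_seated: short separator bar like bar_3, already lying in the rack at short_a; it stays there.
- magazine: pouch magazine fixed to the table: steel base 280 x 120 x 12 mm with two guide rods along its x and end blocks 46 mm high; origin at the centre of its underside. A dark spring tube (20 mm thick) runs from x = +75 to +190 mm, axis 29 mm up.
- pusher (a joint): travel of the pusher along the magazine's -x, m: 0 = home, end stop 0.12. A spring pulls it home with about 4.5 N plus 0.9 N per cm of travel (14 N at 0.10); it returns when let go. The pusher is a black block 50 x 66 mm, top 42 mm above the table, with a steel plate (top 57 mm) on its +x side and the grip post in its middle.
- grip_post (a point): centre of the top of the pusher's upright steel grip post, 22 mm in diameter, top 100 mm above the table, bare from 48 mm (collar 30 mm wide below); moves with the pusher. Axes as the magazine's.
- pointer (a point): near the tip of the pusher's pointer, a 3 mm wide light metal finger sticking out to its +y side, 52 mm from the post's axis and level with it along x, 36 mm above the table; moves with the pusher. Axes as the magazine's.
- mark (a point): middle of the black mark, a 14 mm wide band (along x) across the top of the white index block (42 x 18 x 18 mm) that is clamped on the magazine base's +y edge; 31 mm above the table, just below the pointer's path. Axes as the magazine's. The pointer must travel 55 to 100 mm to reach it.
- tape_roll: bystander: cardboard ring 90 mm across, 48 mm high, left of the rack; origin at the centre of its underside.
- scraper: bystander: scraper (spatula) lying on the table beyond the bars; origin at its underside, x along it.
- ink_pad: bystander: grey plastic ink-pad box 110 x 70 x 22 mm, right of the magazine; origin at the centre of its underside.
Things that resemble listed ones, but are neither listed nor needed, are in the scene too. Leave any green look-alike of the bar_2 alone.

How it is judged:
On the way, in this order (a step that is already met when the one before it is completed fails the run):
1. all three loose bars lie in the rows that match their length, the seated one still in its place (((horizontal distance between bar_1 and long_a below 0.01 m and z of bar_1 in the frame of long_a between -0.006 and 0.006 m and angle between the x axis of bar_1 and the x axis of long_a, either way round below 0.2 rad) or (horizontal distance between bar_1 and long_b below 0.01 m and z of bar_1 in the frame of long_b between -0.006 and 0.006 m and angle between the x axis of bar_1 and the x axis of long_b, either way round below 0.2 rad)) and ((horizontal distance between bar_2 and long_a below 0.01 m and z of bar_2 in the frame of long_a between -0.006 and 0.006 m and angle between the x axis of bar_2 and the x axis of long_a, either way round below 0.2 rad) or (horizontal distance between bar_2 and long_b below 0.01 m and z of bar_2 in the frame of long_b between -0.006 and 0.006 m and angle between the x axis of bar_2 and the x axis of long_b, either way round below 0.2 rad)) and horizontal distance between bar_3 and short_b below 0.01 m and z of bar_3 in the frame of short_b between -0.006 and 0.006 m and angle between the x axis of bar_3 and the x axis of short_b, either way round below 0.2 rad and horizontal distance between bar_seated and short_a below 0.01 m and z of bar_seated in the frame of short_a between -0.006 and 0.006 m and angle between the x axis of bar_seated and the x axis of short_a, either way round below 0.2 rad and linear speed of each of bar_1, bar_2, bar_3 below 0.02 m/s), for 0.3 s.
2. the pusher is held with its pointer over the mark (x of pointer in the frame of mark between -0.007 and 0.007 m and contact force between the fingers and pusher above 2 N), for 0.5 s.
At the end, for the whole second after the job is handed in: Long bars in the wide row, short bars in the narrow row (centres within 10 mm sideways, 6 mm in height, 0.2 rad), at rest; the fingers still hold the pusher still (over 2 N) with the pointer within 7 mm of the middle of the mark (all of step 1 and all of step 2 and velocity of joint pusher between -0.01 and 0.01 m/s); the arm keeps its last pose, push and grip.
It fails at once if the tape roll is moved by more than 25 mm (distance of tape_roll from where it was at the start of the episode above 0.025 m).
It fails at once if the scraper is moved by more than 25 mm (distance of scraper from where it was at the start of the episode above 0.025 m).
It fails at once if the ink pad is moved by more than 25 mm (distance of ink_pad from where it was at the start of the episode above 0.025 m).
It also fails if it takes over 72 s, if anything falls off the work surface, if the arm or the gripper's body presses on something with over 40 N, if the wrist force passes 120 N, or if a joint passes its speed limit or range.

ROBOT

A 6-joint arm with a two-finger parallel gripper is mounted at the origin on the work surface. World frame = base frame: x ahead of the robot, y to its left, z up, the work surface at z = 0. Lengths are in m, angles in rad, forces in N, time in s.
With the tool pointing down it reaches from about 0.375 to 0.9 m from the base axis. Payload 3.1 kg.
Tool frame: the origin (TCP) lies between the finger pads; the fingertips stand robot.finger_overhang ahead of it and the grasp point (between the pads) lies 3 mm ahead of it (robot.finger_overhang is the distance from the TCP to the fingertips, in m); z points along the fingers, y is the line along which they close (so a half turn about z gives the same grasp; the last joint's range is limited). The gripper opens to 87 mm and grips with 3 to 60 N. Pads are 19 mm wide; open, the fingers measure 117 mm over their backs; the gripper's body (75 mm by 190 mm) begins 51 mm behind the grasp point.
Start: joints at [-1.298, 0.527, 1.433, -0, 1.181, -0.178], TCP at [0.273, -0.562, 0.245] pointing down, gripper open.
Joint ranges: [-3.08, 3.08], [-0.75, 2.2], [0.22, 2.44], [-1.43, 4.57], [0, 2.65], [-2.85, 2.85]. Speed limits (rad/s): [2.79, 2.79, 3.14, 3.14, 3.14, 3.14].

INTERFACE

Orientations are given as a unit quaternion [x, y, z, w].
In Python, from rig import get_obs, vision, hand_in, nets, robot gives the robot as it stands.
- The arm moves only by the tool apply_moves, never from a script. Its argument "series" is a list of rows, each an object with "offset": the shift along the world's x, y, z in cm, a list of three; "rot": the turn, a rotation vector about the world's x, y, z in degrees, a list of three. A call has 1 to 20 rows; each row is the pose to reach, as a shift and turn from the pose commanded when the call began; what a row does not reach only later rows make up. A row lasts 1/10 s, in which the tool goes at most 50 mm and 8.59 degrees, less where a joint would pass 70% of its speed; a pose out of reach is approached as far as the arm can. A call with a gripper value outside its range is refused whole. "hand" is the opening, from 0 (shut) to 1 (fully open), set as the call begins (left out, the last holds). The fingers move at their own pace and stop on an object; "newtons" is the grip in N (left out, the last holds). Time passes only in rows, so rows that repeat a pose let the fingers close. It gives the time, the measured TCP pose, the force, the opening and the grip force at its end, in the units of the state.
- get_obs(): the state, without advancing time (a new reading comes with each control period).
- vision.camera(name): name is "scene" or "top" or "wrist"; returns the picture (400x640x3 uint8, red, green, blue); there is no depth.
- vision.calibration(name): a dict with "K" (3x3 intrinsics, pixels), "k1" (the pictures are not rectified: a ray, as slopes to the right and down, at radius r is drawn at 1 + k1 r^2 times it, then the intrinsics apply), "R" (3x3) and "t" (3): a world point X has camera coordinates R X + t. Camera axes: x right, y down, z forward; pixel columns grow to the right and rows downward; lengths in m; the calibration is good to about 2 mm. A picture is of the moment at which its call begins: read the wrist's pose just before it. calibration takes no time and is no camera call; for the wrist camera it gives the pose at the moment of the call.
- hand_in(): hands the job in; it is judged then, once.
Trained networks look in the newest picture that a camera, given by its name, has taken for a name from the list of things; names that differ only in an ending like _2 or _b are one class to them, and where a whole thing is asked for, a point or a joint stands for the part that bears it (a point fixed in the world has none). Each returns a list of dicts, best first, with "conf" (0 to 1); they miss things now and then, are a little off and sometimes report something else, mostly with a low value. They report only what shows in the picture. A call takes as long as a camera call. They do not tell look-alikes from the thing itself.
- nets.search_frame(camera, query): "centre" ([x, y, z] in m, in world coordinates, good to about 4 mm: the middle of the surface that is visible of it).
- nets.spot_point(camera, query): "centre" ([x, y, z] in m, in world coordinates, good to about 4 mm: a listed point, or the origin of a listed thing).
The state is a dict: "time": time; "q": joint angles; "joint_velocities": joint speeds; "joint_torque": joint torques, N m; "position": TCP position; "tool_rot": TCP orientation; "ft_force": force on the tool from outside, world axes, zero at the start; "moment": the same for the moment, N m; "grip_width": finger opening in m; "grip_force": force on a finger pad.
Only numpy, scipy, OpenCV 4.12 (cv2) and the standard library are available. Lean on these libraries where they do the work, as an engineer would, in place of code of your own. Each camera call takes 0.05 s, during which the arm holds its last target. There are 200 camera calls.

## Working session

There is one attempt and no reset: what is moved stays moved. The work goes in short steps, Python scripts to look and compute and a tool call to move; the robot and the scene stay as the last step left them, time stands still between calls to the robot, and variables do not carry over. Pictures are saved under pics/ and viewed, at most 10 in all, crops included, and the job is handed in when it is done.

Besides the shell and the picture viewer there is one more tool, called by a JSON object that holds its "name" and its "arguments". apply_moves: Moves the arm, as the interface text tells. Its arguments: {"type":"object","properties":{"series":{"type":"array"},"hand":{"type":"number"},"newtons":{"type":"number"}},"required":["series"]}

```bash
mkdir -p pics
python3 - <<'E'
from rig import *
import cv2,numpy as np
o=get_obs();print({k:np.round(v,3).tolist() for k,v in o.items()}, getattr(robot,'finger_overhang',None))
for c in('top','scene'):
    cv2.imwrite(f'pics/{c}0.png',vision.camera(c)[:,:,::-1])
    for q in('bar_1','bar_3','rack','magazine','pusher','tape_roll','scraper','ink_pad'):
        for r in nets.search_frame(c,q)[:6]: print(c,'F',q,np.round(r['centre'],3),round(r['conf'],2))
    for q in('bar_1','bar_3','short_a','short_b','long_a','long_b','grip_post','pointer','mark'):
        for r in nets.spot_point(c,q)[:6]: print(c,'P',q,np.round(r['centre'],3),round(r['conf'],2))
E
```

```text
{'time': 0.0, 'q': [-1.298, 0.528, 1.434, -0.0, 1.181, -0.179], 'joint_velocities': [-0.002, 0.001, -0.001, 0.0, -0.001, -0.001], 'joint_torque': [0.001, -44.004, -17.659, 0.063, 0.058, -0.0], 'position': [0.273, -0.562, 0.244], 'tool_rot': [0.975, 0.224, -0.0, -0.001], 'ft_force': [0.154, -0.013, 0.272], 'moment': [0.038, -0.009, -0.006], 'grip_force': 0.0, 'grip_width': 0.087} 0.022
top F bar_1 [0.514 0.117 0.022] 0.77
top F bar_1 [ 0.457 -0.032  0.023] 0.73
top F bar_1 [0.661 0.015 0.024] 0.6
top F bar_1 [0.55  0.008 0.02 ] 0.6
top F bar_1 [ 0.583 -0.102  0.022] 0.51
top F bar_3 [0.514 0.117 0.022] 0.77
top F bar_3 [ 0.457 -0.032  0.023] 0.73
top F bar_3 [0.661 0.015 0.024] 0.6
top F bar_3 [0.55  0.008 0.02 ] 0.6
top F bar_3 [ 0.583 -0.102  0.022] 0.51
top F rack [0.516 0.275 0.003] 0.94
top F magazine [ 0.521 -0.25   0.009] 0.79
top F pusher [ 0.55  -0.249  0.042] 0.88
top F pusher [ 0.514  0.275 -0.   ] 0.4
top F tape_roll [0.511 0.47  0.038] 0.77
top F scraper [0.77  0.11  0.005] 0.76
top F scraper [ 0.551 -0.252  0.042] 0.23
top F ink_pad [ 0.519 -0.472  0.016] 0.67
top P bar_
[... 1707 characters left out ...]
3] 0.65
scene P bar_1 [ 0.45  -0.035  0.008] 0.62
scene P bar_1 [0.524 0.116 0.013] 0.48
scene P bar_3 [ 0.586 -0.1    0.011] 0.82
scene P bar_3 [0.551 0.01  0.01 ] 0.77
scene P bar_3 [0.663 0.011 0.013] 0.65
scene P bar_3 [ 0.45  -0.035  0.008] 0.62
scene P bar_3 [0.524 0.116 0.013] 0.48
scene P short_a [0.451 0.304 0.032] 0.89
scene P short_a [0.464 0.242 0.031] 0.76
scene P short_b [0.451 0.304 0.032] 0.89
scene P short_b [0.464 0.242 0.031] 0.76
scene P long_a [0.557 0.257 0.034] 0.83
scene P long_a [0.548 0.32  0.027] 0.72
scene P long_b [0.557 0.257 0.034] 0.83
scene P long_b [0.548 0.32  0.027] 0.72
scene P grip_post [ 0.542 -0.253  0.102] 0.61
scene P mark [ 0.466 -0.198  0.032] 0.42
```

View pics/top0.png

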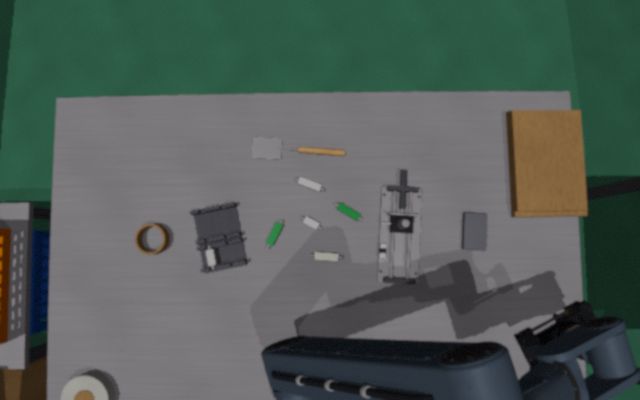

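```bash
cat > h.py <<'E'
import numpy as np,cv2
from rig import *
def proj(c,P):
    a=vision.calibration(c);X=np.array(a['R'])@np.array(P,float)+np.array(a['t']);s=X[:2]/X[2]
    s=s*(1+a['k1']*(s@s));K=np.array(a['K']);return (K@[s[0],s[1],1])[:2]
def unproj(c,uv,z):
    a=vision.calibration(c);K=np.array(a['K']);k=a['k1']
    d=cv2.undistortPoints(np.array([[uv]],float),K,np.array([k,0,0,0.]))[0,0]
    R=np.array(a['R']);o=-R.T@np.array(a['t']);r=R.T@np.array([d[0],d[1],1]);return o+r*(z-o[2])/r[2]
E
python3 - <<'E'
from h import *
im=cv2.imread('pics/top0.png')
for P in [(.662,.014,.011),(.55,.01,.011),(.517,.117,.011),(.453,-.033,.011),(.585,-.102,.011),(.545,-.253,.1),(.469,-.198,.031),(.554,.259,.03)]: print(P,proj('top',P).round(0))
u0,v0=np.array([proj('top',p) for p in [(.42,.16,0),(.7,-.14,0)]]).min(0).astype(int)-10
u1,v1=np.array([proj('top',p) for p in [(.42,.16,0),(.7,-.14,0)]]).max(0).astype(int)+10
print(u0,v0,u1,v1)
c=im[v0:v1,u0:u1];s=min(800/c.shape[1],600/c.shape[0]);print(s)
cv2.imwrite('pics/crop1.png',cv2.resize(c,None,fx=s*.99,fy=s*.99,interpolation=cv2.INTER_CUBIC))
E
```

```text
(0.662, 0.014, 0.011) [308. 185.]
(0.55, 0.01, 0.011) [310. 223.]
(0.517, 0.117, 0.011) [274. 234.]
(0.453, -0.033, 0.011) [325. 256.]
(0.585, -0.102, 0.011) [348. 210.]
(0.545, -0.253, 0.1) [405. 222.]
(0.469, -0.198, 0.031) [382. 250.]
(0.554, 0.259, 0.03) [225. 222.]
249 162 369 277
5.217391304347826
```

The top view shows green look-alikes at (274,234) and (348,210). The white bars are at (310,184) and (327,256), which look long, and at (311,222), which looks short. The rack is at (220,237), with its occupied place at (209,257). The pusher post is at (405,223).

View pics/crop1.png

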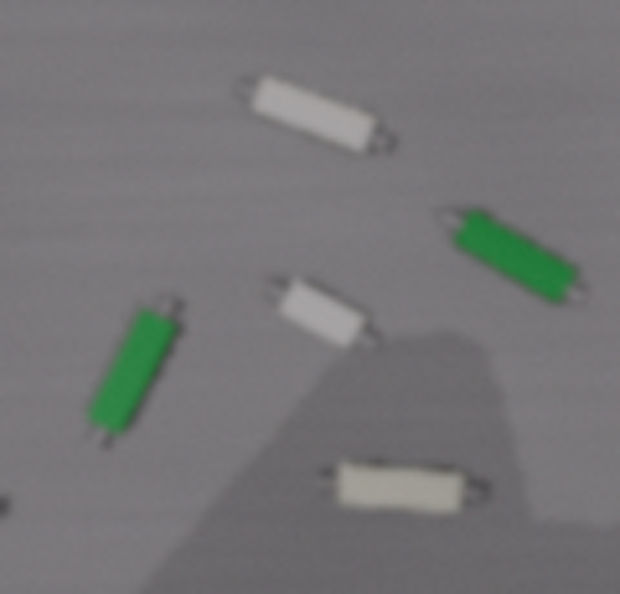

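{"name": "apply_moves", "arguments": {"series": [{"offset": [3, 8, 5], "rot": [0, 0, 0]}, {"offset": [7, 14, 8], "rot": [0, 0, 0]}, {"offset": [10, 20, 12], "rot": [0, 0, 0]}, {"offset": [12, 26, 15], "rot": [0, 0, 0]}, {"offset": [14, 32, 17], "rot": [0, 0, 0]}, {"offset": [16, 38, 19], "rot": [0, 0, 0]}, {"offset": [17, 44, 20], "rot": [0, 0, 0]}, {"offset": [18, 50, 20], "rot": [0, 0, 0]}, {"offset": [18, 55, 20], "rot": [0, 0, 0]}, {"offset": [18, 56, 20], "rot": [0, 0, 0]}, {"offset": [18, 56, 20], "rot": [0, 0, 0]}, {"offset": [18, 56, 20], "rot": [0, 0, 0]}, {"offset": [18, 56, 20], "rot": [0, 0, 0]}, {"offset": [18, 56, 20], "rot": [0, 0, 0]}]}}

```text
time: 3.2
position: [0.4532, 0.001, 0.4456]
tool_rot: [0.974, 0.227, 0.001, -0.0]
ft_force: [0.3, -0.5, -0.4]
grip_width: 0.0869
grip_force: 0.0
```

In the crop, the long white bars are at (315,115) and (400,487) and the short white one at (322,313). The green ones at (134,370) and (515,257) are decoys. The choice is clear, so next is a closer look from the wrist.

```bash
cat >> h.py <<'E'
def bars(c,n=6,zt=.022,show=True):
    im=vision.camera(c);hsv=cv2.cvtColor(im,cv2.COLOR_RGB2HSV)
    return im,hsv
E
python3 - <<'E'
from h import *
im=vision.camera('wrist');cv2.imwrite('pics/w1.png',im[:,:,::-1])
a=vision.calibration('wrist');print(np.round(a['R'],3),np.round(-np.array(a['R']).T@a['t'],3))
for P in [(.662,.014,.011),(.55,.01,.011),(.453,-.033,.011),(.517,.117,.011),(.585,-.102,.011),(.554,.259,.03)]: print(P,proj('wrist',P).round(0))
for q in('bar_1','long_a','short_a'):
    for r in nets.spot_point('wrist',q)[:6]: print('P',q,np.round(r['centre'],3),round(r['conf'],2))
E
```

```text
[[ 0.44  -0.898  0.002]
 [-0.86  -0.42   0.289]
 [-0.259 -0.129 -0.957]] [0.524 0.034 0.585]
(0.662, 0.014, 0.011) [362.  46.]
(0.55, 0.01, 0.011) [335. 106.]
(0.453, -0.033, 0.011) [332. 163.]
(0.517, 0.117, 0.011) [275.  96.]
(0.585, -0.102, 0.011) [397. 116.]
(0.554, 0.259, 0.03) [206.  38.]
P bar_1 [0.517 0.115 0.008] 0.94
P bar_1 [0.549 0.006 0.008] 0.92
P bar_1 [0.67  0.011 0.011] 0.71
P bar_1 [ 0.581 -0.104  0.009] 0.68
P bar_1 [ 0.454 -0.037  0.01 ] 0.62
P long_a [0.557 0.258 0.03 ] 0.76
P long_a [0.544 0.316 0.03 ] 0.66
P short_a [0.462 0.238 0.031] 0.87
P short_a [0.451 0.301 0.036] 0.74
```

View pics/w1.png

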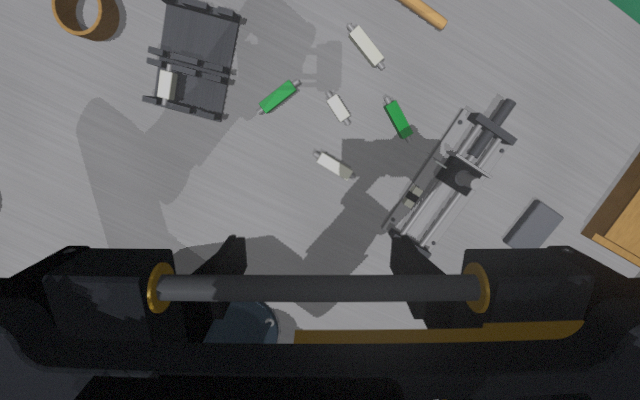

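The wrist view shows the rack at the upper left, bar_seated at (166,83), the white bars at (366,46), (339,107) and (334,164), the green ones at (280,97) and (397,117), and the pusher post near (460,160). Next I measure the bars by segmenting them.

```bash
cat >> h.py <<'E'
def white(c,im,guesses,zt=.022):
    # per guess: bright, unsaturated blob around it, mapped to plane zt, min-area rect
    out=[]
    for g in guesses:
        u,v=proj(c,(g[0],g[1],zt));r=30
        u0,v0=int(max(u-r,0)),int(max(v-r,0));s=im[v0:int(v+r),u0:int(u+r)]
        gray=s.min(2);gray=cv2.GaussianBlur(gray,(3,3),0)
        lo=np.median(gray);hi=np.percentile(gray[max(0,int(v)-v0-4):int(v)-v0+4,max(0,int(u)-u0-4):int(u)-u0+4],60)
        m=(gray>(lo*.45+hi*.55)).astype(np.uint8)
        n,l,st,ce=cv2.connectedComponentsWithStats(m)
        k=l[int(v)-v0,int(u)-u0]
        if k==0: print('miss',g);continue
        cn=max(cv2.findContours((l==k).astype(np.uint8),0,1)[0],key=len)[:,0,:]
        w=np.array([unproj(c,(x+u0,y+v0),zt)[:2] for x,y in cn])
        (cx,cy),(a,b),t=cv2.minAreaRect((w*1000).astype(np.float32))
        if a<b:a,b,t=b,a,t+90
        t=(t+90)%180-90
        out.append((cx,cy,a,b,t));print('bar',np.round(out[-1],1))
    return out
E
python3 - <<'E'
from h import *
im=vision.camera('wrist')
white('wrist',im,[(.664,.012),(.55,.008),(.453,-.035)])
im=vision.camera('top')
white('top',im,[(.664,.012),(.55,.008),(.453,-.035)])
E
```

```text
bar [665.3  11.4  66.5  19.5  68.2]
bar [550.4   8.   42.8  19.1  60.9]
bar [452.4 -26.7  50.5  19.5  84.9]
bar [665.   11.6  65.6  19.3  68.2]
bar [550.2   8.8  43.1  19.6  62.8]
miss (0.453, -0.035)
```

{"name": "apply_moves", "arguments": {"series": [{"offset": [-1, 3, -2], "rot": [0, 0, -7]}, {"offset": [-2, 7, -4], "rot": [0, 0, -14]}, {"offset": [-3, 11, -6], "rot": [0, 0, -21]}, {"offset": [-4, 15, -8], "rot": [0, 0, -26]}, {"offset": [-5, 19, -10], "rot": [0, 0, -26]}, {"offset": [-6, 22, -12], "rot": [0, 0, -26]}, {"offset": [-6, 24, -14], "rot": [0, 0, -26]}, {"offset": [-6, 24, -14], "rot": [0, 0, -26]}, {"offset": [-6, 24, -14], "rot": [0, 0, -26]}, {"offset": [-6, 24, -14], "rot": [0, 0, -26]}]}}

```text
time: 4.5
position: [0.394, 0.2367, 0.3053]
tool_rot: [1.0, -0.002, 0.001, 0.0]
ft_force: [-0.2, -0.3, 0.5]
grip_width: 0.0868
grip_force: 0.0
```

Run:
```python
from h import *
im=vision.camera('wrist');cv2.imwrite('pics/w2.png',im[:,:,::-1])
print(np.round(get_obs()['position'],4))
for i in range(2):
  vision.camera('wrist')
  for q in('long_a','short_a'):
    for r in nets.spot_point('wrist',q)[:3]: print('P',q,np.round(r['centre'],4),round(r['conf'],2))
white('wrist',im,[(.451,.3)],.043)
```

```text
[0.394  0.2367 0.3055]
P long_a [0.5553 0.2601 0.0315] 0.94
P long_a [0.5472 0.3152 0.0317] 0.66
P short_a [0.4593 0.2423 0.0298] 0.77
P short_a [0.4522 0.3015 0.033 ] 0.68
P long_a [0.5556 0.2572 0.0303] 0.94
P long_a [0.5488 0.3167 0.0294] 0.65
P short_a [0.4643 0.2409 0.0315] 0.92
P short_a [0.4514 0.3013 0.0348] 0.55
bar [447.9 298.1  53.7  20.6  11.2]
```

View pics/w2.png

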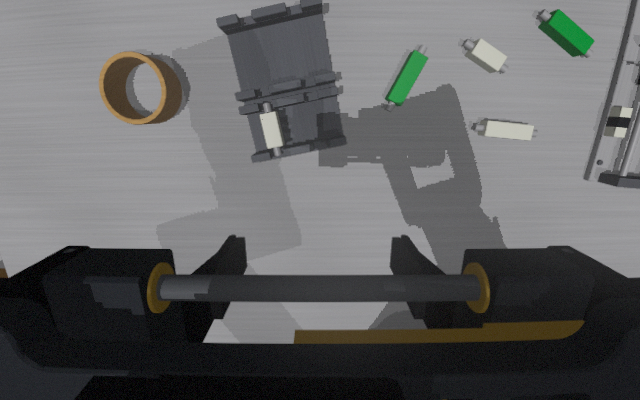

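The rack is at about (285,85), yawed about 10°, with the free narrow place at (322,125). I check the fitted rack model by overlaying it on a crop.

Run:
```python
from h import *
im=vision.camera('wrist')
white('wrist',im,[(.55,.008),(.453,-.035)])
B=im[:,:,::-1].copy();S=4;u0,v0=200,0
B=cv2.resize(B[0:150,200:390],None,fx=S,fy=S,interpolation=cv2.INTER_CUBIC)
C=np.array([.5041,.2793]);t=np.radians(10.3);ex=np.array([np.cos(t),np.sin(t)]);ey=np.array([-ex[1],ex[0]]);d=.0945
def p(x,y,z):
    q=C+ex*x+ey*y;u=proj('wrist',(q[0],q[1],z));return tuple(int(k) for k in ((u-[u0,v0])*S+S/2))
for cx,h in((-d/2,.027),(d/2,.039)):
    for s in(-1,1):
        for f in(h,h+.01):
            x=cx+s*f
            for y0,y1 in((-.065,-.039),(-.021,.021),(.039,.065)): cv2.line(B,p(x,y0,.045),p(x,y1,.045),(0,255,255),1)
    for y in(-.03,.03):cv2.circle(B,p(cx,y,.032),3,(0,0,255),-1)
for cx in (-.095,.095):
    cv2.line(B,p(cx,-.065,.006),p(cx,.065,.006),(255,255,0),1)
cv2.imwrite('pics/ov.png',B)
```

```text
bar [550.3   8.1  43.6  19.8  60.9]
bar [451.5 -34.8  67.4  20.   85.3]
```

View pics/ov.png

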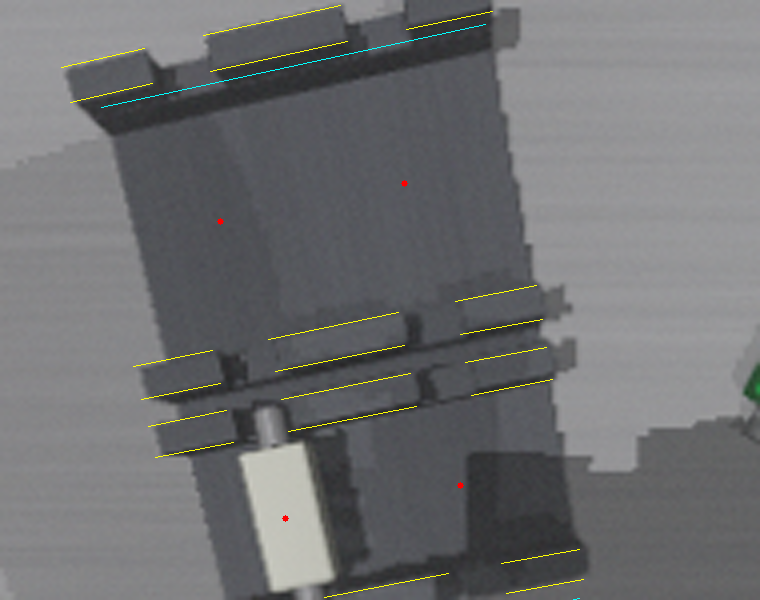

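The overlay matches the rack to about 2 mm: shift it about 2 mm towards -y, yaw 11°. The short bar goes first.

{"name": "apply_moves", "arguments": {"series": [{"offset": [2, -3, -2.5], "rot": [0, 0, 8]}, {"offset": [4, -6, -5], "rot": [0, 0, 16]}, {"offset": [6, -9, -8], "rot": [0, 0, 24]}, {"offset": [8.5, -12.5, -10.5], "rot": [0, 0, 32]}, {"offset": [11, -16, -13], "rot": [0, 0, 40]}, {"offset": [13, -19, -16], "rot": [0, 0, 48]}, {"offset": [15.6, -22.8, -18], "rot": [0, 0, 56]}, {"offset": [15.6, -22.8, -20], "rot": [0, 0, 61]}, {"offset": [15.6, -22.8, -21], "rot": [0, 0, 61]}, {"offset": [15.6, -22.8, -21], "rot": [0, 0, 61]}, {"offset": [15.6, -22.8, -24], "rot": [0, 0, 61]}, {"offset": [15.6, -22.8, -26], "rot": [0, 0, 61]}, {"offset": [15.6, -22.8, -27.8], "rot": [0, 0, 61]}, {"offset": [15.6, -22.8, -27.8], "rot": [0, 0, 61]}, {"offset": [15.6, -22.8, -27.8], "rot": [0, 0, 61]}], "hand": 0.6, "newtons": 25}}

```text
time: 6.4
position: [0.549, 0.0106, 0.0275]
tool_rot: [0.862, 0.507, 0.0, 0.0]
ft_force: [0.9, -0.1, 0.7]
grip_width: 0.052
grip_force: 0.0
```

{"name": "apply_moves", "arguments": {"series": [{"offset": [0, 0, 0], "rot": [0, 0, 0]}, {"offset": [0, 0, 0], "rot": [0, 0, 0]}, {"offset": [0, 0, 0], "rot": [0, 0, 0]}, {"offset": [0, 0, 0], "rot": [0, 0, 0]}, {"offset": [0, 0, 0], "rot": [0, 0, 0]}, {"offset": [0, 0, 0], "rot": [0, 0, 0]}], "hand": 0, "newtons": 25}}

```text
time: 7.0
position: [0.5493, 0.0096, 0.0269]
tool_rot: [0.862, 0.507, 0.0, 0.0]
ft_force: [0.8, -1.0, 3.7]
grip_width: 0.022
grip_force: 25.0
```

{"name": "apply_moves", "arguments": {"series": [{"offset": [0, 0, 3], "rot": [0, 0, 0]}, {"offset": [0, 0, 7], "rot": [0, 0, 0]}, {"offset": [-1, 3, 9], "rot": [0, 0, -7]}, {"offset": [-2.2, 6.2, 9], "rot": [0, 0, -14]}, {"offset": [-3.5, 9.5, 9], "rot": [0, 0, -21]}, {"offset": [-4.8, 13, 9], "rot": [0, 0, -28]}, {"offset": [-6, 16.5, 9], "rot": [0, 0, -35]}, {"offset": [-7.5, 20, 9], "rot": [0, 0, -42]}, {"offset": [-8.5, 22.9, 9], "rot": [0, 0, -50]}, {"offset": [-8.5, 22.9, 8], "rot": [0, 0, -50]}, {"offset": [-8.5, 22.9, 6], "rot": [0, 0, -50]}, {"offset": [-8.5, 22.9, 6], "rot": [0, 0, -50]}, {"offset": [-8.5, 22.9, 6], "rot": [0, 0, -50]}]}}

```text
time: 8.3
position: [0.4636, 0.238, 0.086]
tool_rot: [0.995, 0.095, -0.001, 0.0]
ft_force: [0.1, 0.8, -0.7]
grip_width: 0.0215
grip_force: 25.0
```

Run:
```python
from h import *
im=vision.camera('wrist')
cv2.imwrite('pics/w3.png',im[:,:,::-1])
```

```text
(no output)
```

View pics/w3.png

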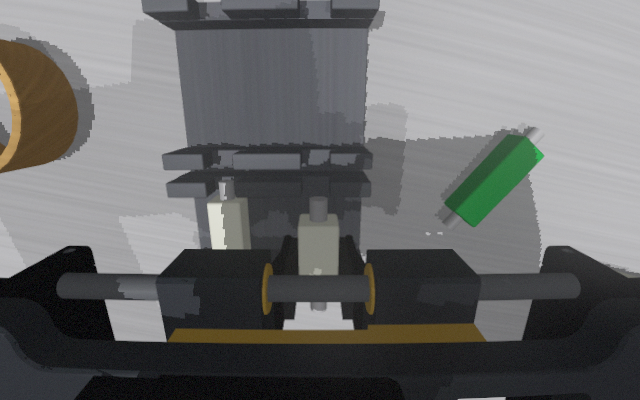

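The wrist view shows the gripped bar's spigot at (318,208), in line with the free notch at about (318,186), and the tape roll and green bar clear of the gripper. I lower it now.

{"name": "apply_moves", "arguments": {"series": [{"offset": [0, 0, -0.8], "rot": [0, 0, 0]}, {"offset": [0, 0, -1.6], "rot": [0, 0, 0]}, {"offset": [0, 0, -2.4], "rot": [0, 0, 0]}, {"offset": [0, 0, -3.2], "rot": [0, 0, 0]}, {"offset": [0, 0, -3.7], "rot": [0, 0, 0]}, {"offset": [0, 0, -3.7], "rot": [0, 0, 0]}, {"offset": [0, 0, -3.7], "rot": [0, 0, 0]}]}}

```text
time: 9.05
position: [0.4638, 0.2388, 0.0494]
tool_rot: [0.995, 0.095, -0.0, 0.0]
ft_force: [0.6, 0.6, -1.1]
grip_width: 0.0214
grip_force: 25.0
```

{"name": "apply_moves", "arguments": {"series": [{"offset": [0, 0, 0], "rot": [0, 0, 0]}, {"offset": [0, 0, 0], "rot": [0, 0, 0]}, {"offset": [0, 0, 0], "rot": [0, 0, 0]}, {"offset": [0, 0, 2], "rot": [0, 0, 0]}, {"offset": [0, 0, 5], "rot": [0, 0, 0]}, {"offset": [0, 0, 8], "rot": [0, 0, 0]}, {"offset": [0, 0, 10], "rot": [0, 0, 0]}, {"offset": [0, 0, 10], "rot": [0, 0, 0]}], "hand": 0.46}}

```text
time: 9.85
position: [0.4658, 0.2394, 0.1524]
tool_rot: [0.995, 0.095, 0.003, -0.001]
ft_force: [1.2, 0.1, -0.0]
grip_width: 0.04
grip_force: 0.0
```

{"name": "apply_moves", "arguments": {"series": [{"offset": [2.5, -3, 0], "rot": [0, 0, 8]}, {"offset": [5, -6, 0], "rot": [0, 0, 16]}, {"offset": [7.5, -9, -1], "rot": [0, 0, 24]}, {"offset": [10, -12, -2], "rot": [0, 0, 32]}, {"offset": [13, -15, -3], "rot": [0, 0, 40]}, {"offset": [16, -18, -4], "rot": [0, 0, 48]}, {"offset": [18.5, -21, -6], "rot": [0, 0, 56]}, {"offset": [20.1, -22.7, -6], "rot": [0, 0, 57]}, {"offset": [20.1, -22.7, -6], "rot": [0, 0, 57]}, {"offset": [20.1, -22.7, -6], "rot": [0, 0, 57]}, {"offset": [20.1, -22.7, -9], "rot": [0, 0, 57]}, {"offset": [20.1, -22.7, -11], "rot": [0, 0, 57]}, {"offset": [20.1, -22.7, -12.3], "rot": [0, 0, 57]}, {"offset": [20.1, -22.7, -12.3], "rot": [0, 0, 57]}, {"offset": [20.1, -22.7, -12.3], "rot": [0, 0, 57]}], "hand": 0.6}}

```text
time: 11.35
position: [0.6647, 0.0126, 0.0269]
tool_rot: [0.829, 0.559, 0.0, -0.0]
ft_force: [-0.8, -0.2, -0.2]
grip_width: 0.0523
grip_force: 0.0
```

{"name": "apply_moves", "arguments": {"series": [{"offset": [0, 0, 0], "rot": [0, 0, 0]}, {"offset": [0, 0, 0], "rot": [0, 0, 0]}, {"offset": [0, 0, 0], "rot": [0, 0, 0]}, {"offset": [0, 0, 0], "rot": [0, 0, 0]}, {"offset": [0, 0, 0], "rot": [0, 0, 0]}, {"offset": [0, 0, 0], "rot": [0, 0, 0]}], "hand": 0, "newtons": 25}}

```text
time: 11.95
position: [0.6651, 0.0116, 0.0269]
tool_rot: [0.83, 0.558, 0.0, 0.0]
ft_force: [0.7, 0.9, 1.4]
grip_width: 0.0216
grip_force: 25.0
```

{"name": "apply_moves", "arguments": {"series": [{"offset": [0, 0, 3], "rot": [0, 0, 0]}, {"offset": [0, 0, 7], "rot": [0, 0, 0]}, {"offset": [-1.5, 4, 9], "rot": [0, 0, -7]}, {"offset": [-3, 8, 9], "rot": [0, 0, -14]}, {"offset": [-4.5, 12, 9], "rot": [0, 0, -21]}, {"offset": [-6, 16, 9], "rot": [0, 0, -28]}, {"offset": [-7.5, 20, 9], "rot": [0, 0, -36]}, {"offset": [-9, 24, 9], "rot": [0, 0, -44]}, {"offset": [-10.5, 27.5, 9], "rot": [0, 0, -52]}, {"offset": [-12, 30.4, 8], "rot": [0, 0, -57]}, {"offset": [-12, 30.4, 6], "rot": [0, 0, -57]}, {"offset": [-12, 30.4, 6], "rot": [0, 0, -57]}, {"offset": [-12, 30.4, 6], "rot": [0, 0, -57]}, {"offset": [-12, 30.4, 5.2], "rot": [0, 0, -57]}, {"offset": [-12, 30.4, 4.4], "rot": [0, 0, -57]}, {"offset": [-12, 30.4, 3.6], "rot": [0, 0, -57]}, {"offset": [-12, 30.4, 2.9], "rot": [0, 0, -57]}, {"offset": [-12, 30.4, 2.3], "rot": [0, 0, -57]}, {"offset": [-12, 30.4, 2.3], "rot": [0, 0, -57]}, {"offset": [-12, 30.4, 2.3], "rot": [0, 0, -57]}]}}

```text
time: 13.95
position: [0.5448, 0.3157, 0.0493]
tool_rot: [0.995, 0.095, -0.0, 0.0]
ft_force: [-1.2, -0.7, -1.4]
grip_width: 0.0216
grip_force: 25.0
```

{"name": "apply_moves", "arguments": {"series": [{"offset": [0, 0, 0], "rot": [0, 0, 0]}, {"offset": [0, 0, 0], "rot": [0, 0, 0]}, {"offset": [0, 0, 0], "rot": [0, 0, 0]}, {"offset": [0, 0, 2], "rot": [0, 0, 0]}, {"offset": [0, 0, 5], "rot": [0, 0, 0]}, {"offset": [0, 0, 8], "rot": [0, 0, 0]}, {"offset": [0, 0, 10], "rot": [0, 0, 0]}, {"offset": [0, 0, 10], "rot": [0, 0, 0]}], "hand": 0.46}}

```text
time: 14.75
position: [0.5471, 0.3167, 0.1533]
tool_rot: [0.995, 0.095, 0.004, -0.001]
ft_force: [1.6, 0.8, -0.3]
grip_width: 0.0401
grip_force: 0.0
```

{"name": "apply_moves", "arguments": {"series": [{"offset": [-1, -4, 0], "rot": [0, 0, 8]}, {"offset": [-2, -8, 0], "rot": [0, 0, 16]}, {"offset": [-3, -12, -1], "rot": [0, 0, 24]}, {"offset": [-4, -16, -2], "rot": [0, 0, 32]}, {"offset": [-5, -20, -3], "rot": [0, 0, 40]}, {"offset": [-6, -24, -4], "rot": [0, 0, 48]}, {"offset": [-7, -28, -6], "rot": [0, 0, 56]}, {"offset": [-8, -32, -6], "rot": [0, 0, 64]}, {"offset": [-9.3, -35, -6], "rot": [0, 0, 72]}, {"offset": [-9.3, -35, -6], "rot": [0, 0, 74]}, {"offset": [-9.3, -35, -6], "rot": [0, 0, 74]}, {"offset": [-9.3, -35, -6], "rot": [0, 0, 74]}, {"offset": [-9.3, -35, -9], "rot": [0, 0, 74]}, {"offset": [-9.3, -35, -11], "rot": [0, 0, 74]}, {"offset": [-9.3, -35, -12.3], "rot": [0, 0, 74]}, {"offset": [-9.3, -35, -12.3], "rot": [0, 0, 74]}, {"offset": [-9.3, -35, -12.3], "rot": [0, 0, 74]}], "hand": 0.6}}

```text
time: 16.45
position: [0.4519, -0.0335, 0.0264]
tool_rot: [0.738, 0.675, -0.0, -0.0]
ft_force: [-1.2, 0.0, -0.0]
grip_width: 0.0518
grip_force: 0.0
```

{"name": "apply_moves", "arguments": {"series": [{"offset": [0, 0, 0], "rot": [0, 0, 0]}, {"offset": [0, 0, 0], "rot": [0, 0, 0]}, {"offset": [0, 0, 0], "rot": [0, 0, 0]}, {"offset": [0, 0, 0], "rot": [0, 0, 0]}, {"offset": [0, 0, 0], "rot": [0, 0, 0]}, {"offset": [0, 0, 0], "rot": [0, 0, 0]}], "hand": 0, "newtons": 25}}

```text
time: 17.05
position: [0.4521, -0.0344, 0.0268]
tool_rot: [0.738, 0.675, 0.0, 0.0]
ft_force: [-0.3, -0.7, 3.9]
grip_width: 0.0218
grip_force: 25.0
```

{"name": "apply_moves", "arguments": {"series": [{"offset": [0, 0, 3], "rot": [0, 0, 0]}, {"offset": [0, 0, 7], "rot": [0, 0, -2]}, {"offset": [1, 3, 9], "rot": [0, 0, -10]}, {"offset": [2, 6, 9], "rot": [0, 0, -18]}, {"offset": [3, 9, 9], "rot": [0, 0, -26]}, {"offset": [4.5, 12.5, 9], "rot": [0, 0, -34]}, {"offset": [6, 16, 9], "rot": [0, 0, -42]}, {"offset": [7.5, 20, 9], "rot": [0, 0, -50]}, {"offset": [9, 24, 9], "rot": [0, 0, -58]}, {"offset": [10.4, 28, 9], "rot": [0, 0, -66]}, {"offset": [10.4, 29.1, 8], "rot": [0, 0, -74]}, {"offset": [10.4, 29.1, 6], "rot": [0, 0, -74]}, {"offset": [10.4, 29.1, 6], "rot": [0, 0, -74]}, {"offset": [10.4, 29.1, 6], "rot": [0, 0, -74]}, {"offset": [10.4, 29.1, 5], "rot": [0, 0, -74]}, {"offset": [10.4, 29.1, 4.1], "rot": [0, 0, -74]}, {"offset": [10.4, 29.1, 3.2], "rot": [0, 0, -74]}, {"offset": [10.4, 29.1, 2.3], "rot": [0, 0, -74]}, {"offset": [10.4, 29.1, 2.3], "rot": [0, 0, -74]}, {"offset": [10.4, 29.1, 2.3], "rot": [0, 0, -74]}]}}

```text
time: 19.05
position: [0.5557, 0.2566, 0.0492]
tool_rot: [0.995, 0.095, -0.0, 0.0]
ft_force: [-0.6, 0.3, -0.1]
grip_width: 0.0218
grip_force: 25.0
```

{"name": "apply_moves", "arguments": {"series": [{"offset": [0, 0, 0], "rot": [0, 0, 0]}, {"offset": [0, 0, 0], "rot": [0, 0, 0]}, {"offset": [0, 0, 0], "rot": [0, 0, 0]}, {"offset": [0, 0, 2], "rot": [0, 0, 0]}, {"offset": [0, 0, 5], "rot": [0, 0, 0]}, {"offset": [-2, -1, 9], "rot": [0, 0, 0]}, {"offset": [-5, -4, 13], "rot": [0, 0, 0]}, {"offset": [-8, -7, 16], "rot": [0, 0, 0]}, {"offset": [-11, -11, 19], "rot": [0, 0, 0]}, {"offset": [-14, -14, 22], "rot": [0, 0, 0]}, {"offset": [-14, -14, 22], "rot": [0, 0, 0]}, {"offset": [-14, -14, 22], "rot": [0, 0, 0]}, {"offset": [-14, -14, 22], "rot": [0, 0, 0]}], "hand": 0.46}}

```text
time: 20.35
position: [0.4164, 0.1168, 0.27]
tool_rot: [0.996, 0.094, 0.001, -0.0]
ft_force: [-0.8, 0.2, -0.7]
grip_width: 0.04
grip_force: 0.0
```

Run:
```python
from h import *
print(np.round(get_obs()['position'],3))
im=vision.camera('wrist');cv2.imwrite('pics/w4.png',im[:,:,::-1])
for q in('bar_1','long_a','short_a','pointer','mark','grip_post'):
    for r in nets.spot_point('wrist',q)[:7]: print('P',q,np.round(r['centre'],3),round(r['conf'],2))
white('wrist',im,[(.464,.239),(.545,.316),(.556,.257),(.451,.3)],.043)
```

```text
[0.416 0.117 0.27 ]
P bar_1 [0.557 0.255 0.032] 0.97
P bar_1 [0.55  0.315 0.034] 0.86
P bar_1 [0.462 0.236 0.028] 0.81
P bar_1 [0.517 0.117 0.008] 0.78
P bar_1 [ 0.581 -0.105  0.009] 0.74
P long_a [0.545 0.316 0.031] 0.93
P long_a [0.555 0.258 0.031] 0.68
P short_a [0.463 0.24  0.034] 0.8
P short_a [0.452 0.301 0.031] 0.62
P pointer [ 0.547 -0.202  0.037] 0.72
P mark [ 0.466 -0.197  0.031] 0.75
bar [462.8 238.1  65.1  20.7  10.7]
bar [545.5 314.9  61.7  19.1  11.1]
bar [556.5 256.3  60.8  21.2  10.5]
bar [451.1 297.5  46.9  20.2  11.4]
```

View pics/w4.png

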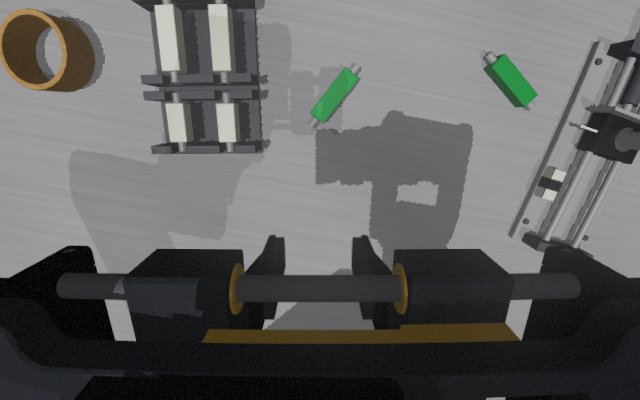

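All four bars are seated: the wide row at (170,40) and (221,40), the narrow row at (179,122) and (229,122). The index mark is at (550,183), the pointer at (585,127) and the post at (628,140). Next is a closer look at the magazine.

{"name": "apply_moves", "arguments": {"series": [{"offset": [0, -4, 0], "rot": [0, 0, -4]}, {"offset": [0, -8, 0], "rot": [0, 0, -8]}, {"offset": [0, -13, 0], "rot": [0, 0, -11]}, {"offset": [0, -18, 0], "rot": [0, 0, -11]}, {"offset": [-1, -23, 0], "rot": [0, 0, -11]}, {"offset": [-1, -28, 0], "rot": [0, 0, -11]}, {"offset": [-1, -33, 0], "rot": [0, 0, -11]}, {"offset": [-1, -36.5, 0], "rot": [0, 0, -11]}, {"offset": [-1, -36.5, 0], "rot": [0, 0, -11]}, {"offset": [-1, -36.5, 0], "rot": [0, 0, -11]}, {"offset": [-1, -36.5, 0], "rot": [0, 0, -11]}], "hand": 0.6}}

```text
time: 21.8
position: [0.4055, -0.2468, 0.269]
tool_rot: [1.0, -0.001, -0.001, -0.001]
ft_force: [-0.1, 0.3, -0.8]
grip_width: 0.0525
grip_force: 0.0
```

Run:
```python
from h import *
print(np.round(get_obs()['position'],3))
im=vision.camera('wrist');cv2.imwrite('pics/w5.png',im[:,:,::-1])
for i in range(2):
  vision.camera('wrist')
  for q in('pointer','mark','grip_post','magazine'):
    for r in nets.spot_point('wrist',q)[:2]: print('P',q,np.round(r['centre'],4),round(r['conf'],2),proj('wrist',r['centre']).round(1))
```

```text
[ 0.406 -0.247  0.269]
P pointer [ 0.5457 -0.2032  0.0348] 0.73 [280.   59.6]
P mark [ 0.4641 -0.1991  0.0322] 0.91 [278.9 131.2]
P grip_post [ 0.5439 -0.254   0.0975] 0.9 [324.5  50.4]
P magazine [ 0.5145 -0.253   0.0034] 0.81 [321.8  90. ]
P pointer [ 0.5467 -0.2022  0.0375] 0.66 [277.6  58.6]
P mark [ 0.4648 -0.1978  0.0308] 0.62 [277.1 130.8]
P grip_post [ 0.5408 -0.2552  0.098 ] 0.85 [324.6  53.8]
```

View pics/w5.png

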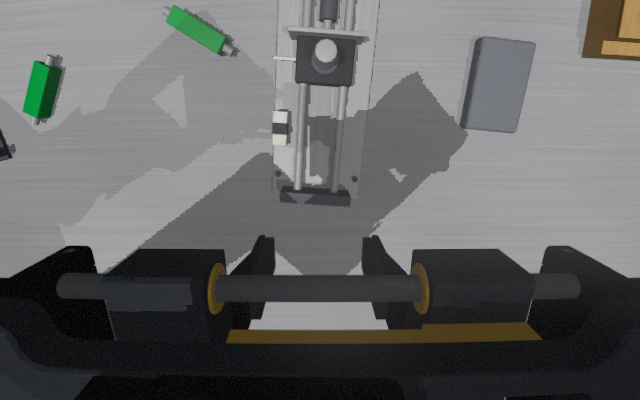

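The mark is at about (280,128), the pointer runs from (274,58) to (297,60), the post top is at (325,48), and the end block's near edge runs from (281,190) to (351,193).

Run:
```python
from h import *
im=cv2.imread('pics/w5.png');g=im.max(2)
# mark rows & pointer rows
print(g[100:152,276:286].mean(1).round(0).astype(int).tolist())
print(g[50:70,278:290].mean(1).round(0).astype(int).tolist())
for n,uv,z in(('mark',(280,128),.031),('ptr1',(276,58.5),.036),('ptr2',(294,59.3),.036),('post',(325,48.5),.1),('eb1',(281,190),.046),('eb2',(351,193),.046)): print(n,unproj('wrist',uv,z).round(4))
for sgn in(1,-1):
  c=unproj('wrist',(280,128),.031)
```

```text
[172, 172, 172, 172, 172, 172, 172, 173, 171, 120, 109, 155, 206, 206, 206, 206, 206, 206, 206, 206, 206, 205, 193, 103, 80, 80, 82, 81, 80, 78, 77, 77, 76, 83, 147, 198, 203, 204, 205, 204, 202, 200, 200, 200, 198, 186, 174, 182, 183, 183, 183, 183]
[172, 173, 172, 172, 172, 172, 166, 192, 205, 196, 146, 171, 173, 173, 173, 174, 173, 174, 173, 174]
mark [ 0.4681 -0.2018  0.031 ]
ptr1 [ 0.547  -0.2006  0.036 ]
ptr2 [ 0.546  -0.2214  0.036 ]
post [ 0.5451 -0.2557  0.1   ]
eb1 [ 0.3927 -0.2021  0.046 ]
eb2 [ 0.3885 -0.2904  0.046 ]
```

{"name": "apply_moves", "arguments": {"series": [{"offset": [4, -0.2, -2], "rot": [0, 0, -2.7]}, {"offset": [8, -0.5, -4], "rot": [0, 0, -2.7]}, {"offset": [12, -0.8, -6], "rot": [0, 0, -2.7]}, {"offset": [13.9, -0.8, -8], "rot": [0, 0, -2.7]}, {"offset": [13.9, -0.8, -10], "rot": [0, 0, -2.7]}, {"offset": [13.9, -0.8, -10], "rot": [0, 0, -2.7]}, {"offset": [13.9, -0.8, -10], "rot": [0, 0, -2.7]}, {"offset": [13.9, -0.8, -13], "rot": [0, 0, -2.7]}, {"offset": [13.9, -0.8, -16], "rot": [0, 0, -2.7]}, {"offset": [13.9, -0.8, -18.7], "rot": [0, 0, -2.7]}, {"offset": [13.9, -0.8, -18.7], "rot": [0, 0, -2.7]}, {"offset": [13.9, -0.8, -18.7], "rot": [0, 0, -2.7]}]}}

```text
time: 23.55
position: [0.5452, -0.2569, 0.0838]
tool_rot: [1.0, -0.025, 0.001, 0.0]
ft_force: [-0.2, -0.2, 0.1]
grip_width: 0.0523
grip_force: 0.0
```

{"name": "apply_moves", "arguments": {"series": [{"offset": [0, 0, 0], "rot": [0, 0, 0]}, {"offset": [0, 0, 0], "rot": [0, 0, 0]}, {"offset": [0, 0, 0], "rot": [0, 0, 0]}, {"offset": [0, 0, 0], "rot": [0, 0, 0]}, {"offset": [0, 0, 0], "rot": [0, 0, 0]}, {"offset": [0, 0, 0], "rot": [0, 0, 0]}], "hand": 0, "newtons": 50}}

```text
time: 24.15
position: [0.5453, -0.2541, 0.0832]
tool_rot: [1.0, -0.025, 0.0, -0.002]
ft_force: [1.5, 5.1, 4.4]
grip_width: 0.0208
grip_force: 50.0
```

{"name": "apply_moves", "arguments": {"series": [{"offset": [-1, 0.05, 0], "rot": [0, 0, 0]}, {"offset": [-2, 0.1, 0], "rot": [0, 0, 0]}, {"offset": [-3, 0.15, 0], "rot": [0, 0, 0]}, {"offset": [-4, 0.2, 0], "rot": [0, 0, 0]}, {"offset": [-5, 0.24, 0], "rot": [0, 0, 0]}, {"offset": [-6, 0.28, 0], "rot": [0, 0, 0]}, {"offset": [-7, 0.33, 0], "rot": [0, 0, 0]}, {"offset": [-7.6, 0.36, 0], "rot": [0, 0, 0]}, {"offset": [-7.9, 0.37, 0], "rot": [0, 0, 0]}, {"offset": [-7.9, 0.37, 0], "rot": [0, 0, 0]}, {"offset": [-7.9, 0.37, 0], "rot": [0, 0, 0]}, {"offset": [-7.9, 0.37, 0], "rot": [0, 0, 0]}]}}

```text
time: 25.35
position: [0.4687, -0.2487, 0.0832]
tool_rot: [1.0, -0.027, 0.003, -0.003]
ft_force: [11.6, 13.8, 3.6]
grip_width: 0.021
grip_force: 50.0
```

Run:
```python
from h import *
o=get_obs();print(np.round(o['position'],4),o['grip_force'],np.round(o['ft_force'],1))
ims=[]
for c in('scene','top'):
  im=vision.camera(c)
  for q in('pointer','mark','grip_post'):
    for r in nets.spot_point(c,q)[:2]: print(c,q,np.round(r['centre'],4),round(r['conf'],2))
  u,v=proj(c,(.467,-.202,.033)).astype(int);print(c,u,v)
  s=im[max(v-25,0):v+25,u-32:u+32,::-1]
  ims.append(cv2.resize(s,(384,300),interpolation=cv2.INTER_CUBIC))
cv2.imwrite('pics/p.png',np.hstack(ims))
im=vision.camera('wrist');cv2.imwrite('pics/w6.png',im[:,:,::-1]);print(proj('wrist',(.467,-.202,.031)))
```

```text
[ 0.4687 -0.2487  0.0832] 49.9812226742506 [11.6 13.8  3.6]
scene pointer [ 0.4752 -0.1959  0.0326] 0.89
scene mark [ 0.4666 -0.1976  0.0363] 0.46
scene mark [0.5076 0.4736 0.003 ] 0.2
scene grip_post [ 0.4652 -0.2484  0.1045] 0.57
scene 231 228
top 383 250
[251.51738178 238.22721983]
```

View pics/p.png

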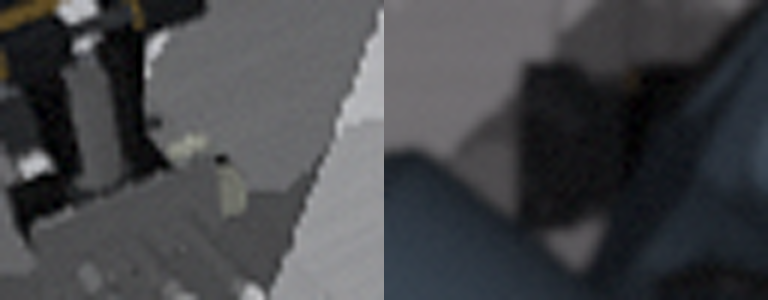

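The left (scene) crop shows the pointer at (187,147) about level with the black mark at (222,160). The arm hides the mark in the top crop. Measured travel is 76.8 mm and the target is about 79 mm, so I nudge 2 mm further and take off the side load.

{"name": "apply_moves", "arguments": {"series": [{"offset": [-0.1, 0.15, 0], "rot": [0, 0, 0]}, {"offset": [-0.2, 0.25, 0], "rot": [0, 0, 0]}, {"offset": [-0.2, 0.25, 0], "rot": [0, 0, 0]}, {"offset": [-0.2, 0.25, 0], "rot": [0, 0, 0]}, {"offset": [-0.2, 0.25, 0], "rot": [0, 0, 0]}, {"offset": [-0.2, 0.25, 0], "rot": [0, 0, 0]}]}}

```text
time: 26.4
position: [0.4679, -0.2486, 0.0832]
tool_rot: [1.0, -0.026, 0.004, -0.001]
ft_force: [12.1, 9.9, 0.5]
grip_width: 0.0209
grip_force: 50.0
```

Run:
```python
from h import *
o=get_obs();print(np.round(o['position'],4),o['grip_force'],np.round(o['ft_force'],1))
im=vision.camera('wrist')[:,:,::-1];u,v=proj('wrist',(.467,-.202,.031)).astype(int);print('w',u,v)
A=cv2.resize(im[v-40:v+40,u-40:u+40],(395,395),interpolation=cv2.INTER_CUBIC)
im=vision.camera('scene')[:,:,::-1];u,v=proj('scene',(.467,-.202,.031)).astype(int);print('s',u,v)
for q in('pointer','mark'):
    for r in nets.spot_point('scene',q)[:1]: print(q,np.round(r['centre'],4),round(r['conf'],2))
B=cv2.resize(im[v-15:v+15,u-15:u+15],(395,395),interpolation=cv2.INTER_CUBIC)
cv2.imwrite('pics/q.png',cv2.convertScaleAbs(np.hstack([A,B]),alpha=1.4,beta=10))
e=np.array([.9976,-.07]);
for n,P in(('mark c',(.467,-.202)),('mark+7',(.467+.007,-.2025)),('mark-7',(.46,-.2015))):
    print(n,proj('scene',(*P,.031)),((proj('scene',(*P,.031))-[u-15,v-15]+.5)*395/30).round(0))
```

```text
[ 0.4679 -0.2486  0.0832] 49.99008636921644 [12.1  9.9  0.5]
w 251 237
s 231 229
pointer [ 0.4724 -0.1987  0.0333] 0.69
mark [ 0.4667 -0.2012  0.0328] 0.45
mark c [231.67297836 229.4839518 ] [213. 210.]
mark+7 [232.86925237 230.79813486] [229. 228.]
mark-7 [230.48689365 228.1809004 ] [197. 193.]
```

View pics/q.png

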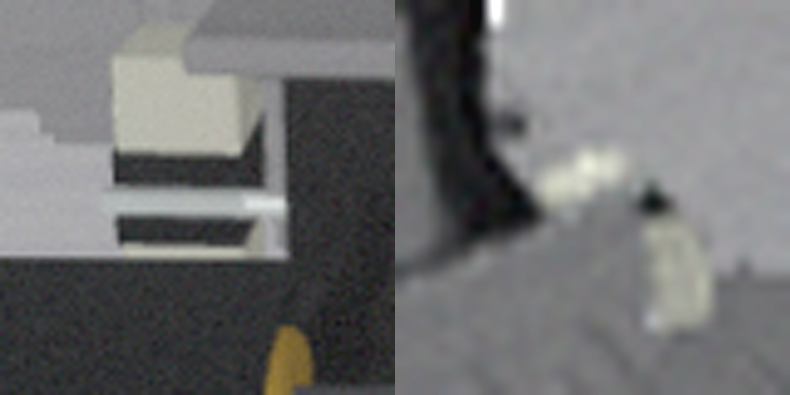

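The left (wrist) crop shows the pointer's centre at y≈202 over the black band (y 150–243). Allowing for parallax, it is about 1 mm from the band's middle. I hold briefly and hand in.

{"name": "apply_moves", "arguments": {"series": [{"offset": [0, 0, 0], "rot": [0, 0, 0]}, {"offset": [0, 0, 0], "rot": [0, 0, 0]}, {"offset": [0, 0, 0], "rot": [0, 0, 0]}, {"offset": [0, 0, 0], "rot": [0, 0, 0]}, {"offset": [0, 0, 0], "rot": [0, 0, 0]}, {"offset": [0, 0, 0], "rot": [0, 0, 0]}]}}

```text
time: 27.2
position: [0.4679, -0.2486, 0.0832]
tool_rot: [1.0, -0.026, 0.004, -0.001]
ft_force: [13.0, 9.3, -0.1]
grip_width: 0.0208
grip_force: 50.0
```

```bash
python3 -c "
from rig import *
o=get_obs();print(o['position'],o['grip_force'],o['time']);print(hand_in())"
```

```text
[ 0.46788961 -0.24857467  0.08323852] 49.990142583847046 27.2
the job is handed in; nothing more can be done
None
```

The job is handed in at 27.2 s: all three loose bars lie in their matching rows, and the gripper still holds the pusher with its pointer about 1 mm from the middle of the mark; hand-in returned no verdict.

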